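# Assemble the two-tier specimen drying stand

### The job

Put the specimen drying stand together: lower the blue deck over all four posts until it lies level on the black sleeves, then take the aluminium deck out of the draining rack, lay it down on the bench so that you can take it flat by its long sides, and lower it over the same four posts until it lies level on the upper shoulders. Lower the decks onto the posts rather than dropping them, and leave the beaker, the green jar and the red specimen where they stand.

Things in the scene. Friction and masses are not known exactly. Their poses are not given: they have to be found in the camera images.
- lower_deck_center (a point): Centre (half-way up) of the blue plastic lower deck: plate 64 mm (its x) by 140 mm (y) by 8 mm thick (z), 85 to 170 g, flat on the bench. Four 17 mm round holes at x = +-22, y = +-54 mm, three slots between. Symmetric: either end or face will do. Once it is gone, the bench where it lay, between rack (left), stand (right) and power strip (behind), is free: x 0.37 to 0.52 m, y -0.10 to 0.10 m.
- upper_deck_center (a point): Centre of the aluminium upper deck: the same plate outline, 64 mm by 140 mm by 8 mm thick, 110 to 225 g, with four round holes of 11 mm diameter. Its own axes: x is the plate's normal (8 mm thick), y runs along the 140 mm length, z across the 64 mm width; holes at y = +-54 mm, z = +-22 mm. At the start it stands on a long edge in the rack (z up), its top edge 72 mm above the bench. Symmetric: either end and either face may be used.
- stand: Drying stand, fixed to the bench. Origin: centre of its underside, on the bench. Grey base plate 60 mm (x) by 150 mm (y) by 8 mm. Four upright stepped posts at x = +-22 mm, y = +-54 mm. Each: black sleeve 22 mm in diameter up to 40 mm above the bench (its top carries the lower deck), then steel 14 mm in diameter up to 75 mm (its 1.5 mm bevelled shoulder carries the upper deck), then a pin 8 mm in diameter, tapering from 95 mm up to a rounded tip at 103 mm.
- lower_seat (a point): On the stand's vertical centre line, 44 mm above the bench: where the blue deck's centre must be when it is seated on the sleeves. Axes as the stand.
- upper_seat (a point): On the stand's vertical centre line, 79 mm above the bench: where the aluminium deck's centre must be when it is seated on the upper shoulders. Axes as the stand.
- rack: Draining rack, fixed to the bench. Origin: centre of its underside, on the bench. White base plate 90 mm (x) by 160 mm (y) by 8 mm, on which the deck's lower edge stands; two low rims (12.5 mm high) along its long sides at x = +-37 mm. A slot along y at x = 0, 10 mm wide, is formed by four steel wire hoops 6 mm thick at x = +-8 mm, y = +-33 to +-59 mm, up to 39 mm above the bench; the middle (y within +-30 mm) and the top 33 mm of the deck are free.
- beaker: Bystander, loose: clear plastic beaker, 52 mm across, 66 mm tall. Origin at the centre of its underside.
- green_jar: Bystander, loose: small round jar with green lid, 47 mm across, 36 mm tall. Origin at the centre of its underside.
- red_specimen: Bystander, loose: red-brown moulded specimen disc, 30 mm across, 20 mm tall. Origin at the centre of its underside.
Things that resemble listed ones, but are neither listed nor needed, are in the scene too. Of the things that look like the stand, take the one that is farthest to the robot's right at the start.

How it is judged (in metres and radians):
On the way, in this order (a step that is already met when the one before it is completed fails the run):
1. the blue deck is seated level on the black sleeves of the stand (horizontal distance between lower_deck_center and lower_seat below 0.005 m and z of lower_deck_center in the frame of lower_seat between -0.004 and 0.004 m and angle between the z axis of lower_deck_center and the z axis of stand, either way round below 0.05 rad and angle between the y axis of lower_deck_center and the y axis of stand, either way round below 0.09 rad), for 0.2 s.
2. the aluminium deck is seated level on the upper shoulders above it (horizontal distance between upper_deck_center and upper_seat below 0.005 m and z of upper_deck_center in the frame of upper_seat between -0.004 and 0.004 m and angle between the x axis of upper_deck_center and the z axis of stand, either way round below 0.05 rad and angle between the y axis of upper_deck_center and the y axis of stand, either way round below 0.09 rad), for 0.2 s.
At the end, for the whole second after the job is handed in: Blue deck on the sleeves and aluminium deck on the upper shoulders of the stand: each centre within 5 mm sideways and 4 mm in height of its seat, level to 0.05 rad, lengthwise with the stand to 0.09 rad, and at rest (all of step 1 and all of step 2 and linear speed of each of lower_deck, upper_deck below 0.02 m/s); the robot touches nothing.
It fails at once if a deck is let fall onto the stand from more than 20 mm above its seat ((horizontal distance between lower_deck_center and lower_seat below 0.04 m and z of lower_deck_center in the frame of lower_seat above 0.02 m and contact force between the fingers and lower_deck below 0.02 N and linear speed of lower_deck above 0.25 m/s) or (horizontal distance between upper_deck_center and upper_seat below 0.04 m and z of upper_deck_center in the frame of upper_seat above 0.02 m and contact force between the fingers and upper_deck below 0.02 N and linear speed of upper_deck above 0.25 m/s)).
It fails at once if the beaker is pushed more than 30 mm or knocked over (distance of beaker from where it was at the start of the episode above 0.03 m or angle between beaker's own z axis and vertical above 0.5 rad).
It fails at once if the green jar is pushed more than 30 mm or knocked over (distance of green_jar from where it was at the start of the episode above 0.03 m or angle between green_jar's own z axis and vertical above 0.5 rad).
It fails at once if the red specimen is pushed more than 30 mm or knocked over (distance of red_specimen from where it was at the start of the episode above 0.03 m or angle between red_specimen's own z axis and vertical above 0.5 rad).
It also fails if it takes over 72 s, if anything falls off the work surface, if the arm or the gripper's body presses on something with over 40 N, if the wrist force passes 120 N, or if a joint passes its speed limit or range.

### The arm

A 6-joint arm with a two-finger parallel gripper is mounted at the origin on a cart in front of the work surface, level with it; the furniture and walls round the work are solid. World frame = base frame: x ahead of the robot, y to its left, z up, the work surface at z = 0. Lengths are in m, angles in degrees, forces in N, time in s.
With the tool pointing down it reaches from about 0.35 to 0.875 m from the base axis. Payload 4.2 kg.
Tool frame: the origin (TCP) lies at the very end of the fingers, on their centre line; the grasp point (between the pads) lies 19 mm behind it; z points along the fingers, y is the line along which they close (so a half turn about z gives the same grasp; the last joint's range is limited). The gripper opens to 87 mm and grips with 3 to 60 N. Pads are 19 mm wide; open, the fingers measure 117 mm over their backs; the gripper's body (75 mm by 190 mm) begins 51 mm behind the grasp point.
Start: joints at [90.275, 22.042, 0.453, 0, -68.411, -14.817], TCP at [0.157, 0.605, 0.223] pointing down, gripper open.
Joint ranges: [-179.83, 179.83], [-69.29, 118.12], [-61.27, 80.66], [-181.25, 117.63], [-171.15, -9.14], [-177.46, 177.46]. Speed limits (degrees/s): [159.86, 159.86, 180, 180, 180, 180].

### API

Orientations are given as a 3x3 rotation matrix whose columns are the frame's x, y, z axes.
In Python, from station import monitor, cams, ticket gives the robot as it stands.
- The arm moves only by the tool drive_tool, never from a script. Its argument "moves" is a list of rows, each an object with "delta_pos": the shift along the tool's x, y, z in mm, a list of three; "turn": the turn about the tool's z in rad; "claw": the opening, from 0 (shut) to 1 (fully open). A call has 1 to 12 rows; each row shifts and turns the commanded pose from where the row before left it, along the tool's axes as they then stand; what a row does not reach is not made up. A row lasts 1/8 s, in which the tool goes at most 62.5 mm and 10.7 degrees, less where a joint would pass 70% of its speed; a pose out of reach is approached as far as the arm can. A call is refused whole if a number of a shift passes 62.5 or a number of a turn 0.188, either way. A call with a gripper value outside its range is refused whole. The fingers move at their own pace and stop on an object; the grip force is fixed at half the most. Time passes only in rows, so rows that do not move let the fingers close. It gives the time, the measured TCP pose, the force, the opening and the grip force at its end, in the units of the state.
- monitor.sense(): the state, without advancing time (a new reading comes with each control period).
- cams.capture(name): name is "scene" or "top" or "wrist"; returns a dict with "color" (384x512x3 uint8, red, green, blue), "range_z" (384x512 float32, m along the optical axis (not along the pixel's ray), 0 where there is no reading), "vertical_fov" (degrees; the focal length in pixels is half the picture's height over the tangent of half this angle, whatever the lens; pixels are square), "cx", "cy" (the principal point, pixels), "extrinsics" (4x4, takes a point from camera to world coordinates). Camera axes: x right, y down, z forward; pixel columns grow to the right and rows downward; lengths in m; the calibration is good to about 2 mm. A picture is of the moment at which its call begins.
- ticket.finish_job(): hands the job in; it is judged then, once.
The state is a dict: "time_s": time; "joints": joint angles; "joint_velocities": joint speeds; "effort": joint torques, N m; "tcp_pos": TCP position; "ee_rot": TCP orientation; "wrist_force": force on the tool from outside, world axes, zero at the start; "moment": the same for the moment, N m; "gripper_width": opening from 0.0 (shut) to 1.0 (fully open); "gripper_force": force on a finger pad.
Only numpy, scipy, OpenCV 4.12 (cv2) and the standard library are available. Lean on these libraries where they do the work, as an engineer would, in place of code of your own. Each camera call takes 0.05 s, during which the arm holds its last target. There are 200 camera calls.

## Working session

There is one attempt and no reset: what is moved stays moved. The work goes in short steps, Python scripts to look and compute and a tool call to move; the robot and the scene stay as the last step left them, time stands still between calls to the robot, and variables do not carry over. Pictures are saved under pics/ and viewed, at most 10 in all, crops included, and the job is handed in when it is done.

Besides the shell and the picture viewer there is one more tool, called after "Call:" as name(argument=value, ...) on one line, values as JSON. drive_tool: Moves the arm, as the interface text tells. Its arguments: {"type":"object","properties":{"moves":{"type":"array","items":{"type":"object","properties":{"delta_pos":{"type":"array","items":{"type":"number"}},"turn":{"type":"number"},"claw":{"type":"number"}}}}},"required":["moves"]}

```bash
mkdir -p pics
cat > h.py <<'E'
import numpy as np, cv2
from station import monitor, cams, ticket
def cap(n,save=None):
    c=cams.capture(n)
    if save: cv2.imwrite(f'pics/{save}.png',c['color'][:,:,::-1])
    return c
def foc(c): return c['color'].shape[0]/2/np.tan(np.radians(c['vertical_fov'])/2)
def ray(c,u,v,z):
    f=foc(c);E=c['extrinsics'];d=E[:3,:3]@np.array([(u-c['cx'])/f,(v-c['cy'])/f,1]);o=E[:3,3]
    return o+d*(z-o[2])/d[2]
def cloud(c):
    f=foc(c);E=c['extrinsics'];v,u=np.mgrid[:384,:512];z=c['range_z']
    P=np.stack([(u-c['cx'])/f*z,(v-c['cy'])/f*z,z],-1)@E[:3,:3].T+E[:3,3]
    return P
E
python3 - <<'E'
from h import *
s=monitor.sense();print(s['tcp_pos'],s['ee_rot'],s['time_s'],s['gripper_width'])
for n in ['top','scene']:
    c=cap(n,n+'0');np.savez(n+'0',**c);print(n,c['extrinsics'].round(3).tolist(),foc(c),c['cx'],c['cy'])
a=np.hstack([cv2.imread('pics/top0.png'),cv2.imread('pics/scene0.png')])
E
```

```text
[0.15672714 0.60440421 0.22142833] [[ 9.67935003e-01 -2.51200331e-01 -4.72445921e-04]
 [-2.51200759e-01 -9.67932542e-01 -2.18485016e-03]
 [ 9.15393036e-05  2.23347172e-03 -9.99997502e-01]] 0.0 0.9954111430095174
top [[-0.028, -0.998, 0.051, 0.434], [-1.0, 0.027, -0.005, 0.044], [0.003, -0.052, -0.999, 1.722], [0.0, 0.0, 0.0, 1.0]] 442.582089548897 257.57745059553207 191.7209987068594
scene [[0.701, -0.437, 0.564, -0.193], [-0.713, -0.452, 0.536, -0.638], [0.021, -0.778, -0.628, 0.863], [0.0, 0.0, 0.0, 1.0]] 377.4971993245148 254.54837478566574 185.12278879736263
```

View pics/top0.png

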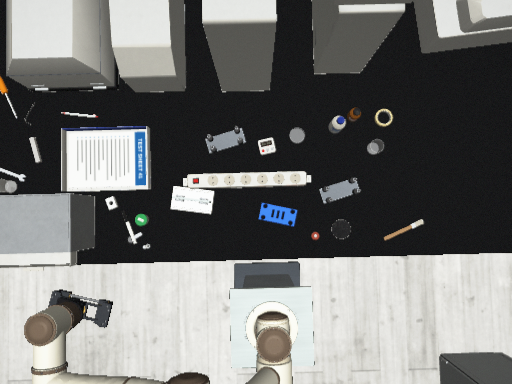

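View pics/scene0.png

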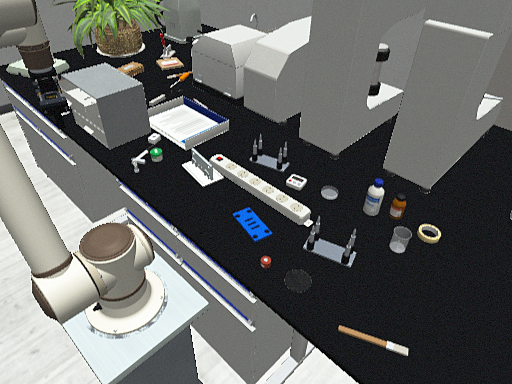

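Top view: blue deck at (278,214), rack with standing deck at (192,200), red specimen (315,236), jar (141,219), beaker (375,147). Two stand-like things: (225,139) and (340,190). The second is farther right, so it fits; I'll confirm it in a crop and measure everything roughly.

Run:
```python
from h import *
t=dict(np.load('top0.npz'));s=dict(np.load('scene0.npz'))
im=t['color'][:,:,::-1];i2=s['color'][:,:,::-1]
A=cv2.resize(im[165:245,160:400],(780,260),interpolation=2);B=cv2.resize(i2[120:280,180:420],(480,320),interpolation=2)
o=np.zeros((590,780,3),np.uint8);o[:260]=A;o[265:585,:480]=B;cv2.imwrite('pics/crop1.png',o)
P=cloud(t)
hsv=cv2.cvtColor(im,cv2.COLOR_BGR2HSV)
def rep(n,m,box,z):
    k=np.zeros_like(m);x0,y0,x1,y1=box;k[y0:y1,x0:x1]=m[y0:y1,x0:x1]
    v,u=np.nonzero(k);W=np.array([ray(t,a,b,z)[:2] for a,b in zip(u,v)],np.float32)
    r=cv2.minAreaRect(W);print(n,len(u),W.mean(0).round(4),np.round(r[0],4),np.round(r[1],4),round(r[2],1))
bl=cv2.inRange(hsv,(95,120,60),(125,255,255));rep('blue',bl,(250,195,305,230),.008)
g=cv2.inRange(hsv,(0,0,90),(180,90,255));rep('stand',g,(315,172,366,208),.008)
rep('rack',g,(165,187,217,215),.01)
r=cv2.inRange(hsv,(0,100,60),(12,255,255));rep('red',r,(305,228,325,245),.02)
for n,(u,v) in dict(stand=(340,190),rack=(205,207),bench=(300,220),blue=(265,210)).items(): print(n,P[v,u].round(3))
```

```text
blue 626 [ 0.4331 -0.0391] [ 0.433 -0.039] [0.1444 0.0692] 76.6
stand 524 [ 0.5187 -0.2798] [ 0.5191 -0.2825] [0.0613 0.1516] 16.5
rack 1031 [0.4991 0.2887] [0.5044 0.2867] [0.1665 0.1065] 81.3
red 48 [ 0.347  -0.1788] [ 0.3472 -0.1795] [0.0307 0.0267] 88.4
stand [ 0.519 -0.283  0.014]
rack [0.468 0.241 0.005]
bench [ 0.408 -0.126 -0.002]
blue [0.45  0.009 0.006]
```

View pics/crop1.png

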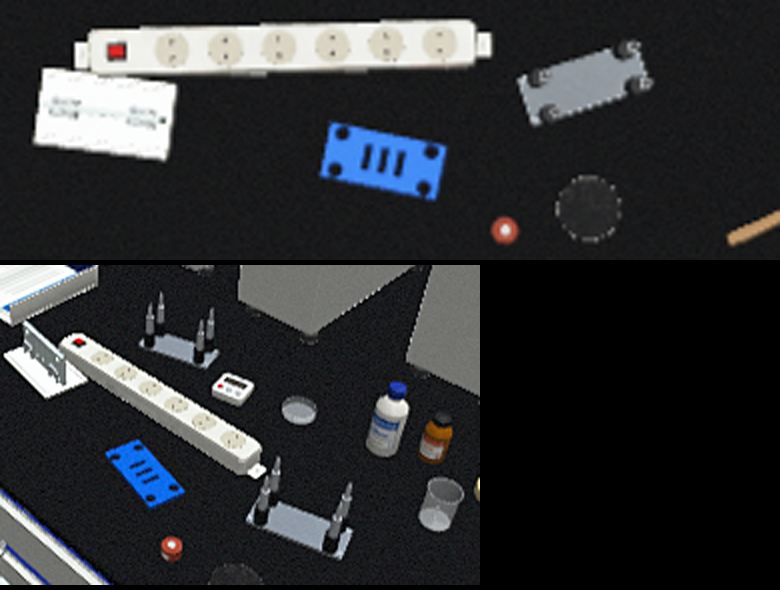

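The right-hand stand (340,190), crop (585,85), has four posts and sits farther right than the look-alike at (225,139), so I'm using that one. Next, move over the blue deck.

```bash
cat >> h.py <<'E'
def plan(p,yaw,n,claw=1.0):
    "rows taking tool (pointing down) to p (m) with tool-x yaw (deg)"
    s=monitor.sense();R=np.array(s['ee_rot']);q=np.array(s['tcp_pos'])
    y0=np.arctan2(R[1,0],R[0,0]);d=(np.radians(yaw)-y0+np.pi)%(2*np.pi)-np.pi;D=(np.array(p)-q)*1000
    print('from',q.round(4),np.degrees(y0).round(2),'tilt',R[:,2].round(4))
    out=[]
    for i in range(n):
        a=y0+d*i/n;c,sn=np.cos(a),np.sin(a);w=D/n
        out.append('{"delta_pos":[%.1f,%.1f,%.1f],"turn":%.4f,"claw":%g}'%(c*w[0]+sn*w[1],sn*w[0]-c*w[1],-w[2],-d/n,claw))
    print('['+',\n'.join(out)+']')
E
python3 -c "
from h import *
plan([.433,-.039,.26],-103.4,12)"
```

```text
from [0.1568 0.6045 0.2216] -14.55 tilt [-4.e-04 -2.e-03 -1.e+00]
[{"delta_pos":[35.8,46.1,-3.2],"turn":0.1292,"claw":1},
{"delta_pos":[41.4,41.1,-3.2],"turn":0.1292,"claw":1},
{"delta_pos":[46.4,35.5,-3.2],"turn":0.1292,"claw":1},
{"delta_pos":[50.5,29.2,-3.2],"turn":0.1292,"claw":1},
{"delta_pos":[53.9,22.4,-3.2],"turn":0.1292,"claw":1},
{"delta_pos":[56.3,15.3,-3.2],"turn":0.1292,"claw":1},
{"delta_pos":[57.8,7.9,-3.2],"turn":0.1292,"claw":1},
{"delta_pos":[58.4,0.4,-3.2],"turn":0.1292,"claw":1},
{"delta_pos":[57.9,-7.1,-3.2],"turn":0.1292,"claw":1},
{"delta_pos":[56.5,-14.5,-3.2],"turn":0.1292,"claw":1},
{"delta_pos":[54.2,-21.7,-3.2],"turn":0.1292,"claw":1},
{"delta_pos":[50.9,-28.5,-3.2],"turn":0.1292,"claw":1}]
```

Call:
drive_tool(moves=[{"delta_pos": [36, 46, -3], "turn": 0.129, "claw": 1}, {"delta_pos": [41, 41, -3], "turn": 0.129, "claw": 1}, {"delta_pos": [46, 35, -3], "turn": 0.129, "claw": 1}, {"delta_pos": [51, 29, -3], "turn": 0.129, "claw": 1}, {"delta_pos": [54, 22, -3], "turn": 0.129, "claw": 1}, {"delta_pos": [56, 15, -3], "turn": 0.129, "claw": 1}, {"delta_pos": [58, 8, -3], "turn": 0.129, "claw": 1}, {"delta_pos": [58, 0, -3], "turn": 0.129, "claw": 1}, {"delta_pos": [58, -7, -3], "turn": 0.129, "claw": 1}, {"delta_pos": [56, -15, -3], "turn": 0.129, "claw": 1}, {"delta_pos": [54, -22, -3], "turn": 0.129, "claw": 1}, {"delta_pos": [51, -28, -3], "turn": 0.129, "claw": 1}])

```text
time_s: 1.6
tcp_pos: [0.4354, -0.0377, 0.2586]
ee_rot: [[-0.233, -0.972, 0.0], [-0.972, 0.233, 0.0], [-0.0, -0.0, -1.0]]
wrist_force: [1.5, 0.0, -0.1]
gripper_width: 1.002
gripper_force: 0.0
```

Call:
drive_tool(moves=[{"delta_pos": [0, 0, 0], "turn": 0, "claw": 1}, {"delta_pos": [0, 0, 0], "turn": 0, "claw": 1}])

```text
time_s: 1.85
tcp_pos: [0.4346, -0.036, 0.258]
ee_rot: [[-0.23, -0.973, -0.001], [-0.973, 0.23, 0.0], [0.0, 0.001, -1.0]]
wrist_force: [-0.1, 0.3, -0.5]
gripper_width: 0.999
gripper_force: 0.0
```

Run:
```python
from h import *
c=cap('wrist','w1');np.savez('w1',**c);s=monitor.sense()
print(s['tcp_pos'],s['joints'],foc(c));print(np.round(s['ee_rot'],3),c['extrinsics'].round(3))
hsv=cv2.cvtColor(c['color'],cv2.COLOR_RGB2HSV)
m=cv2.inRange(hsv,(95,120,60),(125,255,255))
v,u=np.nonzero(m);W=np.array([ray(c,a,b,.008)[:2] for a,b in zip(u,v)],np.float32)
print(len(u),cv2.minAreaRect(W))
```

```text
[ 0.43463288 -0.03534655  0.2582242 ] [ 1.68331093e+01  1.61858555e+00 -2.07517941e+01 -2.11852161e-02
 -6.76700306e+01 -3.00007083e+01] 323.2733276967605
[[-0.228 -0.974 -0.001]
 [-0.974  0.228  0.   ]
 [ 0.     0.001 -1.   ]] [[-0.973  0.222  0.058  0.42 ]
 [ 0.229  0.94   0.254 -0.105]
 [ 0.002  0.261 -0.965  0.421]
 [ 0.     0.     0.     1.   ]]
4702 ((0.43454572558403015, -0.03468625992536545), (0.14065948128700256, 0.06508826464414597), 76.71778106689453)
```

View pics/w1.png

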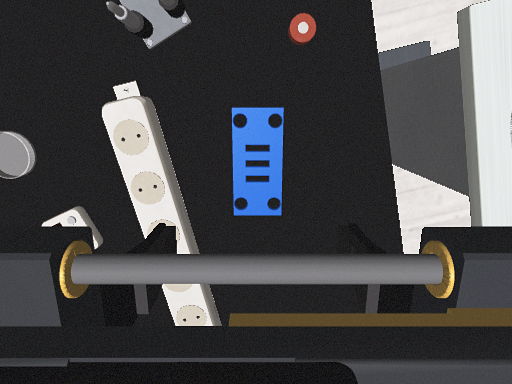

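The wrist view shows the blue deck at (258,160), red specimen (303,28), and part of the stand top-left (150,20). Descending on the deck.

```bash
python3 -c "
from h import *
plan([.4345,-.0347,.03],-103.3,1)"
```

```text
from [ 0.4346 -0.0353  0.2582] -103.18 tilt [-8.e-04  1.e-04 -1.e+00]
[{"delta_pos":[-0.6,0.3,228.2],"turn":0.0022,"claw":1}]
```

Call:
drive_tool(moves=[{"delta_pos": [-0.6, 0.3, 40], "turn": 0.002, "claw": 1}, {"delta_pos": [0, 0, 60], "turn": 0, "claw": 1}, {"delta_pos": [0, 0, 60], "turn": 0, "claw": 1}, {"delta_pos": [0, 0, 50], "turn": 0, "claw": 1}, {"delta_pos": [0, 0, 25], "turn": 0, "claw": 1}, {"delta_pos": [0, 0, 12], "turn": 0, "claw": 1}, {"delta_pos": [0, 0, 6], "turn": 0, "claw": 1}, {"delta_pos": [0, 0, 2], "turn": 0, "claw": 1}, {"delta_pos": [0, 0, 0], "turn": 0, "claw": 1}])

```text
time_s: 3.02
tcp_pos: [0.4356, -0.0349, 0.0043]
ee_rot: [[-0.231, -0.973, 0.002], [-0.973, 0.231, 0.0], [-0.001, -0.002, -1.0]]
wrist_force: [-0.1, -0.4, 0.8]
gripper_width: 0.998
gripper_force: 0.0
```

Call:
drive_tool(moves=[{"delta_pos": [0, 0, 2], "turn": 0, "claw": 1}, {"delta_pos": [0, 0, 0], "turn": 0, "claw": 0.5}, {"delta_pos": [0, 0, 0], "turn": 0, "claw": 0.5}, {"delta_pos": [0, 0, 0], "turn": 0, "claw": 0.5}, {"delta_pos": [0, 0, 0], "turn": 0, "claw": 0.5}, {"delta_pos": [0, 0, -10], "turn": 0, "claw": 0.5}, {"delta_pos": [0, 0, -40], "turn": 0, "claw": 0.5}, {"delta_pos": [0, 0, -60], "turn": 0, "claw": 0.5}, {"delta_pos": [0, 0, -60], "turn": 0, "claw": 0.5}, {"delta_pos": [0, 0, -60], "turn": 0, "claw": 0.5}, {"delta_pos": [0, 0, -25], "turn": 0, "claw": 0.5}])

```text
time_s: 4.4
tcp_pos: [0.4359, -0.035, 0.2611]
ee_rot: [[-0.231, -0.973, 0.008], [-0.973, 0.231, 0.002], [-0.003, -0.007, -1.0]]
wrist_force: [0.6, 0.1, -2.5]
gripper_width: 0.727
gripper_force: 30.0
```

```bash
python3 -c "
from h import *
plan([.519,-.2825,.25],-73.5,7,.5)"
```

```text
from [ 0.4359 -0.035   0.2611] -103.34 tilt [ 0.0076  0.0018 -1.    ]
[{"delta_pos":[31.7,-19.7,1.6],"turn":-0.0744,"claw":0.5},
{"delta_pos":[33.0,-17.3,1.6],"turn":-0.0744,"claw":0.5},
{"delta_pos":[34.2,-14.8,1.6],"turn":-0.0744,"claw":0.5},
{"delta_pos":[35.2,-12.2,1.6],"turn":-0.0744,"claw":0.5},
{"delta_pos":[36.0,-9.6,1.6],"turn":-0.0744,"claw":0.5},
{"delta_pos":[36.7,-6.9,1.6],"turn":-0.0744,"claw":0.5},
{"delta_pos":[37.1,-4.1,1.6],"turn":-0.0744,"claw":0.5}]
```

```bash
python3 -c "
from h import *
plan([.4185,-.26,.28],-73.5,6,.5)"
```

```text
from [ 0.4359 -0.035   0.2611] -103.34 tilt [ 0.0076  0.0018 -1.    ]
[{"delta_pos":[37.2,-5.8,-3.2],"turn":-0.0868,"claw":0.5},
{"delta_pos":[37.5,-2.6,-3.2],"turn":-0.0868,"claw":0.5},
{"delta_pos":[37.6,0.7,-3.2],"turn":-0.0868,"claw":0.5},
{"delta_pos":[37.4,3.9,-3.2],"turn":-0.0868,"claw":0.5},
{"delta_pos":[36.9,7.2,-3.2],"turn":-0.0868,"claw":0.5},
{"delta_pos":[36.2,10.3,-3.2],"turn":-0.0868,"claw":0.5}]
```

Call:
drive_tool(moves=[{"delta_pos": [37, -6, -3], "turn": -0.087, "claw": 0.5}, {"delta_pos": [37.5, -2.5, -3], "turn": -0.087, "claw": 0.5}, {"delta_pos": [37.5, 0.5, -3], "turn": -0.087, "claw": 0.5}, {"delta_pos": [37.5, 4, -3], "turn": -0.087, "claw": 0.5}, {"delta_pos": [37, 7, -3], "turn": -0.087, "claw": 0.5}, {"delta_pos": [36, 10, -3], "turn": -0.087, "claw": 0.5}, {"delta_pos": [0, 0, 0], "turn": 0, "claw": 0.5}, {"delta_pos": [0, 0, 0], "turn": 0, "claw": 0.5}])

```text
time_s: 5.4
tcp_pos: [0.4177, -0.2596, 0.2744]
ee_rot: [[0.284, -0.959, -0.001], [-0.959, -0.284, 0.001], [-0.001, 0.0, -1.0]]
wrist_force: [-0.1, 0.5, -0.9]
gripper_width: 0.728
gripper_force: 30.0
```

Run:
```python
from h import *
c=cap('wrist','w2');np.savez('w2',**c);s=monitor.sense();p=np.array(s['tcp_pos']);R=np.array(s['ee_rot'])
print(p,np.degrees(np.arctan2(R[1,0],R[0,0])),s['gripper_force'])
P=cloud(c);m=((P[...,2]>.085)&(P[...,2]<.115)&(c['range_z']>0)&(np.hypot(P[...,0]-.519,P[...,1]+.2825)<.1)).astype(np.uint8)
n,l,st,ce=cv2.connectedComponentsWithStats(m)
for i in range(1,n):
    if st[i,4]>3:print(ce[i].round(1),st[i,4],np.median(P[l==i],0).round(4),P[l==i].max(0).round(4))
hsv=cv2.cvtColor(c['color'],cv2.COLOR_RGB2HSV)
b=cv2.inRange(hsv,(95,120,60),(125,255,255))
q=P[(b>0)&(c['range_z']>0)];print('deck z',q[:,2].min(),q[:,2].max(),np.median(q[:,2]))
v,u=np.nonzero(b);W=np.array([ray(c,a,d,np.median(q[:,2]))[:2] for a,d in zip(u,v)],np.float32)
r=cv2.minAreaRect(W);print(r);d=R.T[:, :2]@(np.array(r[0])-p[:2]);print('deck centre in tool xy',d)
```

```text
[ 0.41794123 -0.25926295  0.27449126] -73.44069369285468 29.999553859233856
[143.4  75.3] 80 [ 0.5549 -0.3232  0.0975] [ 0.5599 -0.3194  0.1041]
[187.   75.5] 68 [ 0.5131 -0.3354  0.0983] [ 0.5188 -0.3316  0.1039]
[152.2 179.8] 70 [ 0.5248 -0.2212  0.0969] [ 0.53   -0.2164  0.1043]
[189.8 180.4] 25 [ 0.4854 -0.2333  0.0994] [ 0.4879 -0.2285  0.1055]
deck z -0.0011682470722088611 0.2842635234735935 0.28157820286876756
((0.42332881689071655, -0.2743169069290161), (0.06446639448404312, 0.11026614904403687), 16.529569625854492)
deck centre in tool xy [ 1.59650997e-02 -8.73647942e-04 -9.22606312e-06]
```

View pics/w2.png

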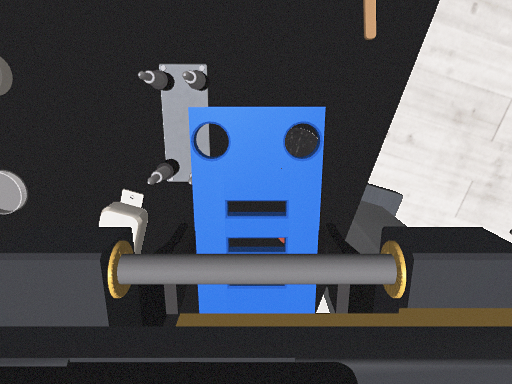

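The wrist view shows stand pins at (143,75), (187,75), (152,180), (190,180) and the held deck with its holes at (211,140) and (303,140). I'll move above the stand to z≈0.125.

```bash
python3 -c "
from h import *
plan([.5201,-.2775,.124],-73.5,1,.5)"
```

```text
from [ 0.4179 -0.2593  0.2745] -73.44 tilt [-3.e-04  5.e-04 -1.e+00]
[{"delta_pos":[46.6,-92.7,150.5],"turn":0.0010,"claw":0.5}]
```

Call:
drive_tool(moves=[{"delta_pos": [11.6, -20, 0], "turn": 0.001, "claw": 0.5}, {"delta_pos": [15, -33, 0], "turn": 0, "claw": 0.5}, {"delta_pos": [15, -30, 25], "turn": 0, "claw": 0.5}, {"delta_pos": [5, -9.7, 50], "turn": 0, "claw": 0.5}, {"delta_pos": [0, 0, 45], "turn": 0, "claw": 0.5}, {"delta_pos": [0, 0, 20], "turn": 0, "claw": 0.5}, {"delta_pos": [0, 0, 10], "turn": 0, "claw": 0.5}, {"delta_pos": [0, 0, 0], "turn": 0, "claw": 0.5}, {"delta_pos": [0, 0, 0], "turn": 0, "claw": 0.5}])

```text
time_s: 6.58
tcp_pos: [0.5214, -0.2782, 0.126]
ee_rot: [[0.285, -0.959, 0.003], [-0.959, -0.285, -0.001], [0.002, -0.002, -1.0]]
wrist_force: [-0.0, -0.0, -1.3]
gripper_width: 0.731
gripper_force: 30.0
```

Run:
```python
from h import *
c=cap('wrist');np.savez('w3',**c);s=monitor.sense();p=np.array(s['tcp_pos']);R=np.array(s['ee_rot'])
print(p,np.degrees(np.arctan2(R[1,0],R[0,0])),s['gripper_force'],R[:,2])
P=cloud(c);T=(P-p)@R
hsv=cv2.cvtColor(c['color'],cv2.COLOR_RGB2HSV);b=cv2.inRange(hsv,(95,120,60),(125,255,255))
dz=np.median(P[(b>0)&(P[...,2]>.1)][:,2]);print('deck top',dz)
cn,_=cv2.findContours(255-b,cv2.RETR_LIST,cv2.CHAIN_APPROX_NONE)
for k in cn:
    a=cv2.contourArea(k)
    if 250<a<6000:
        (u,v),ax,_=cv2.fitEllipse(k);print((round(u),round(v)),a,np.round(ax,1),((ray(c,u,v,dz)-p)@R*1000).round(1))
m=((P[...,2]>.09)&(P[...,2]<.108)&(c['range_z']>0)&(b==0)).astype(np.uint8)
n,l,st,ce=cv2.connectedComponentsWithStats(m)
for i in range(1,n):
    if st[i,4]>8:
        print('pin',ce[i].round(1),st[i,4],np.median(P[l==i],0).round(4),(np.median(T[l==i],0)*1000).round(1))
cv2.imwrite('pics/w3.png',cv2.resize(c['color'][60:330,130:390,::-1],(578,600),interpolation=2))
```

```text
[ 0.52132416 -0.27828689  0.12606691] -73.47606017255373 29.999449253082275 [ 2.72484478e-03 -8.82292750e-04 -9.99995898e-01]
deck top 0.13317109069411193
(256, 298) 3512.5 [ 32.7 162.5] [-30.7  -1.3  -7.2]
(258, 242) 385.0 [ 8.3 65.5] [ 2.5 -0.7 -7.1]
(256, 206) 560.5 [10.9 81.9] [22.1 -1.4 -7.1]
(301, 140) 802.5 [30.7 33.3] [55.3 19.8 -7.1]
(212, 140) 800.0 [30.5 33.4] [ 55.2 -22.6  -7. ]
(210, 141) 1369.0 [41.2 43.4] [ 54.4 -23.6  -7. ]
pin [221.9 136.7] 128 [ 0.5569 -0.3238  0.0999] [ 53.8 -21.1  26.3]
pin [296.5 136.5] 158 [ 0.5159 -0.3361  0.0987] [53.8 21.8 27.4]
```

View pics/w3.png

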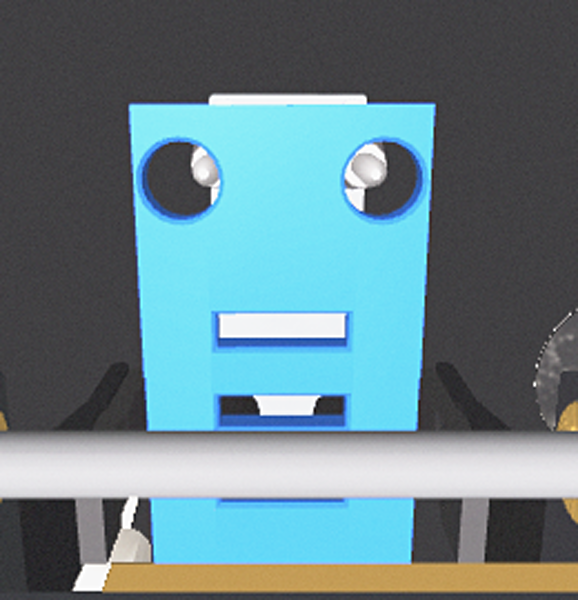

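Pins are visible through the holes at crop (205,165) and (370,165); the pins sit slightly off to tool +y. Shift y +2 mm, x −1.2 mm, and lower onto the pins short of the shoulders.

Call:
drive_tool(moves=[{"delta_pos": [-1.2, 2, 0], "turn": 0, "claw": 0.5}, {"delta_pos": [0, 0, 0], "turn": 0, "claw": 0.5}, {"delta_pos": [0, 0, 10], "turn": 0, "claw": 0.5}, {"delta_pos": [0, 0, 10], "turn": 0, "claw": 0.5}, {"delta_pos": [0, 0, 10], "turn": 0, "claw": 0.5}, {"delta_pos": [0, 0, 7], "turn": 0, "claw": 0.5}, {"delta_pos": [0, 0, 0], "turn": 0, "claw": 0.5}, {"delta_pos": [0, 0, 0], "turn": 0, "claw": 0.5}])

```text
time_s: 7.62
tcp_pos: [0.5185, -0.2777, 0.0878]
ee_rot: [[0.284, -0.959, 0.0], [-0.959, -0.284, -0.0], [0.0, -0.0, -1.0]]
wrist_force: [0.1, 0.1, -2.5]
gripper_width: 0.728
gripper_force: 30.0
```

Run:
```python
from h import *
c=cap('wrist');np.savez('w4',**c);s=monitor.sense();p=np.array(s['tcp_pos']);R=np.array(s['ee_rot'])
print(p,np.degrees(np.arctan2(R[1,0],R[0,0])),s['wrist_force'],s['gripper_force'])
hsv=cv2.cvtColor(c['color'],cv2.COLOR_RGB2HSV);b=cv2.inRange(hsv,(95,80,40),(125,255,255))
cv2.imwrite('pics/w4.png',cv2.resize(c['color'][90:190,180:330,::-1],(780,520),interpolation=2))
P=cloud(c);m=((P[...,2]>.0965)&(P[...,2]<.108)&(c['range_z']>0)&(b==0)).astype(np.uint8)
n,l,st,ce=cv2.connectedComponentsWithStats(m)
for i in range(1,n):
    if st[i,4]>8: print('pin',ce[i].round(1),st[i,4],((np.median(P[l==i],0)-p)@R*1000).round(1))
cn,_=cv2.findContours(255-b,cv2.RETR_LIST,cv2.CHAIN_APPROX_NONE)
dz=np.median(P[(b>0)&(P[...,2]>.07)][:,2]);print('deck top',dz)
for k in cn:
    a=cv2.contourArea(k)
    if 250<a<3000:
        (u,v),ax,_=cv2.fitEllipse(k);print((round(u),round(v)),a,np.round(ax,1),((ray(c,u,v,dz)-p)@R*1000).round(1))
```

```text
[ 0.51854552 -0.27775001  0.08793297] -73.49265724092433 [ 0.53221198  0.52522998 -1.28669195] 29.999509155750275
pin [208.4 141. ] 194 [ 55.3 -23.2 -11.7]
pin [301.2 141.4] 190 [ 55.2  19.4 -12. ]
pin [186.1 237.5] 256 [  9.1 -35.4 -14.6]
pin [326.8 237.6] 265 [  9.2  33.4 -14.4]
deck top 0.09492135973893165
(257, 242) 435.5 [ 8.7 80.6] [ 2.5 -1.  -7. ]
(257, 206) 551.5 [10.9 80.2] [22.1 -1.1 -7. ]
(301, 140) 787.5 [30.5 33. ] [55.3 19.9 -7. ]
(212, 140) 781.0 [29.9 33.3] [ 55.2 -22.4  -6.9]
(207, 151) 1620.5 [ 40.9 102.8] [ 50.  -25.2  -6.9]
```

View pics/w4.png

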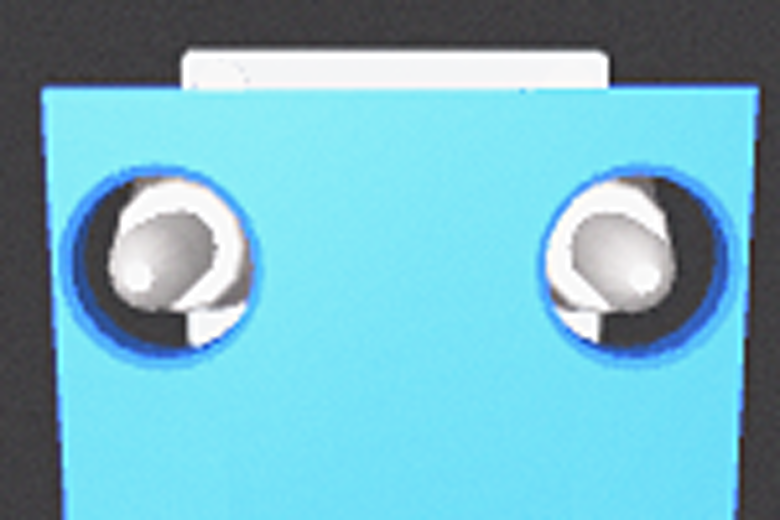

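Pins are through the holes, only ~0.6 mm off in y. Correct that and lower past the shoulder.

Call:
drive_tool(moves=[{"delta_pos": [0, -0.6, 0], "turn": 0, "claw": 0.5}, {"delta_pos": [0, 0, 5], "turn": 0, "claw": 0.5}, {"delta_pos": [0, 0, 5], "turn": 0, "claw": 0.5}, {"delta_pos": [0, 0, 5], "turn": 0, "claw": 0.5}, {"delta_pos": [0, 0, 4], "turn": 0, "claw": 0.5}, {"delta_pos": [0, 0, 0], "turn": 0, "claw": 0.5}])

```text
time_s: 8.43
tcp_pos: [0.5185, -0.2774, 0.068]
ee_rot: [[0.284, -0.959, -0.001], [-0.959, -0.284, 0.0], [-0.001, 0.001, -1.0]]
wrist_force: [-0.2, 0.3, -1.4]
gripper_width: 0.728
gripper_force: 30.0
```

Past the shoulders with no force. Lowering to the sleeves.

Call:
drive_tool(moves=[{"delta_pos": [0, 0, 6], "turn": 0, "claw": 0.5}, {"delta_pos": [0, 0, 6], "turn": 0, "claw": 0.5}, {"delta_pos": [0, 0, 6], "turn": 0, "claw": 0.5}, {"delta_pos": [0, 0, 4], "turn": 0, "claw": 0.5}, {"delta_pos": [0, 0, 2], "turn": 0, "claw": 0.5}, {"delta_pos": [0, 0, 0], "turn": 0, "claw": 0.5}])

```text
time_s: 9.18
tcp_pos: [0.5187, -0.2774, 0.0444]
ee_rot: [[0.284, -0.959, -0.0], [-0.959, -0.284, 0.0], [-0.0, 0.0, -1.0]]
wrist_force: [0.2, -0.0, -1.1]
gripper_width: 0.726
gripper_force: 30.0
```

Call:
drive_tool(moves=[{"delta_pos": [0, 0, 1], "turn": 0, "claw": 0.5}, {"delta_pos": [0, 0, 1], "turn": 0, "claw": 0.5}, {"delta_pos": [0, 0, 0.5], "turn": 0, "claw": 0.5}, {"delta_pos": [0, 0, 0], "turn": 0, "claw": 0.5}])

```text
time_s: 9.68
tcp_pos: [0.5187, -0.2774, 0.042]
ee_rot: [[0.284, -0.959, -0.0], [-0.959, -0.284, 0.0], [-0.0, 0.0, -1.0]]
wrist_force: [0.5, -0.4, -1.2]
gripper_width: 0.728
gripper_force: 30.0
```

Call:
drive_tool(moves=[{"delta_pos": [0, 0, 0.7], "turn": 0, "claw": 0.5}, {"delta_pos": [0, 0, 0], "turn": 0, "claw": 1}, {"delta_pos": [0, 0, 0], "turn": 0, "claw": 1}, {"delta_pos": [0, 0, 0], "turn": 0, "claw": 1}, {"delta_pos": [0, 0, -15], "turn": 0, "claw": 1}, {"delta_pos": [0, 0, -40], "turn": 0, "claw": 1}, {"delta_pos": [0, 0, -60], "turn": 0, "claw": 1}, {"delta_pos": [0, 0, -60], "turn": 0, "claw": 1}, {"delta_pos": [0, 0, -30], "turn": 0, "claw": 1}])

```text
time_s: 10.8
tcp_pos: [0.5199, -0.2781, 0.2521]
ee_rot: [[0.284, -0.959, 0.008], [-0.959, -0.284, -0.003], [0.005, -0.007, -1.0]]
wrist_force: [0.6, 0.1, -1.2]
gripper_width: 1.0
gripper_force: 0.0
```

Run:
```python
from h import *
c=cap('wrist');np.savez('w5',**c);s=monitor.sense();p=np.array(s['tcp_pos']);R=np.array(s['ee_rot'])
hsv=cv2.cvtColor(c['color'],cv2.COLOR_RGB2HSV);b=cv2.inRange(hsv,(95,80,40),(125,255,255))
P=cloud(c);k=(b>0)&(c['range_z']>0)&(np.hypot(P[...,0]-.519,P[...,1]+.28)<.08)
q=P[k];print('z',np.percentile(q[:,2],[5,50,95]));A=np.c_[q[:,:2]-q[:,:2].mean(0),np.ones(len(q))];print('slope',np.linalg.lstsq(A,q[:,2],rcond=None)[0])
W=np.array([ray(c,u,v,.048)[:2] for v,u in zip(*np.nonzero(k))],np.float32);print(cv2.minAreaRect(W),p)
plan([.44,.285,.26],-98.7,10)
```

```text
z [0.04697769 0.04885807 0.05012894]
slope [-0.03726943 -0.00744881  0.04798435]
((0.5046989917755127, -0.22744664549827576), (0.47222205996513367, 0.24941979348659515), 21.109966278076172) [ 0.52121345 -0.27880921  0.25543019]
from [ 0.5212 -0.2788  0.2554] -73.45 tilt [ 0.0126 -0.0055 -0.9999]
[{"delta_pos":[-56.4,-8.3,-0.5],"turn":0.0441,"claw":1},
{"delta_pos":[-56.7,-5.8,-0.5],"turn":0.0441,"claw":1},
{"delta_pos":[-56.9,-3.3,-0.5],"turn":0.0441,"claw":1},
{"delta_pos":[-57.0,-0.8,-0.5],"turn":0.0441,"claw":1},
{"delta_pos":[-56.9,1.7,-0.5],"turn":0.0441,"claw":1},
{"delta_pos":[-56.8,4.2,-0.5],"turn":0.0441,"claw":1},
{"delta_pos":[-56.6,6.7,-0.5],"turn":0.0441,"claw":1},
{"delta_pos":[-56.2,9.2,-0.5],"turn":0.0441,"claw":1},
{"delta_pos":[-55.7,11.7,-0.5],"turn":0.0441,"claw":1},
{"delta_pos":[-55.2,14.1,-0.5],"turn":0.0441,"claw":1}]
```

Blue deck is seated with its top at 48 mm. Now to the rack.

```bash
python3 -c "
from h import *
plan([.51,.335,.26],-98.7,11)"
```

```text
from [ 0.5212 -0.2788  0.2554] -73.45 tilt [ 0.0126 -0.0055 -0.9999]
[{"delta_pos":[-53.8,-14.9,-0.4],"turn":0.0401,"claw":1},
{"delta_pos":[-54.3,-12.8,-0.4],"turn":0.0401,"claw":1},
{"delta_pos":[-54.8,-10.6,-0.4],"turn":0.0401,"claw":1},
{"delta_pos":[-55.2,-8.4,-0.4],"turn":0.0401,"claw":1},
{"delta_pos":[-55.5,-6.1,-0.4],"turn":0.0401,"claw":1},
{"delta_pos":[-55.7,-3.9,-0.4],"turn":0.0401,"claw":1},
{"delta_pos":[-55.8,-1.7,-0.4],"turn":0.0401,"claw":1},
{"delta_pos":[-55.8,0.5,-0.4],"turn":0.0401,"claw":1},
{"delta_pos":[-55.7,2.8,-0.4],"turn":0.0401,"claw":1},
{"delta_pos":[-55.6,5.0,-0.4],"turn":0.0401,"claw":1},
{"delta_pos":[-55.3,7.2,-0.4],"turn":0.0401,"claw":1}]
```

Call:
drive_tool(moves=[{"delta_pos": [-54, -15, 0], "turn": 0.04, "claw": 1}, {"delta_pos": [-54, -13, 0], "turn": 0.04, "claw": 1}, {"delta_pos": [-55, -11, 0], "turn": 0.04, "claw": 1}, {"delta_pos": [-55, -8, 0], "turn": 0.04, "claw": 1}, {"delta_pos": [-55.5, -6, 0], "turn": 0.04, "claw": 1}, {"delta_pos": [-55.5, -4, 0], "turn": 0.04, "claw": 1}, {"delta_pos": [-56, -2, 0], "turn": 0.04, "claw": 1}, {"delta_pos": [-56, 0.5, 0], "turn": 0.04, "claw": 1}, {"delta_pos": [-56, 3, 0], "turn": 0.04, "claw": 1}, {"delta_pos": [-55.5, 5, 0], "turn": 0.04, "claw": 1}, {"delta_pos": [-55, 7, 0], "turn": 0.04, "claw": 1}, {"delta_pos": [0, 0, 0], "turn": 0, "claw": 1}])

```text
time_s: 12.35
tcp_pos: [0.508, 0.3398, 0.2462]
ee_rot: [[-0.147, -0.989, 0.0], [-0.989, 0.147, 0.0], [-0.0, -0.0, -1.0]]
wrist_force: [0.1, -0.4, 0.5]
gripper_width: 1.0
gripper_force: 0.0
```

Call:
drive_tool(moves=[{"delta_pos": [0, 0, 0], "turn": 0, "claw": 1}, {"delta_pos": [0, 0, 0], "turn": 0, "claw": 1}])

```text
time_s: 12.6
tcp_pos: [0.5087, 0.3353, 0.247]
ee_rot: [[-0.153, -0.988, 0.0], [-0.988, 0.153, 0.0], [-0.0, -0.0, -1.0]]
wrist_force: [0.3, 0.4, -0.3]
gripper_width: 1.002
gripper_force: 0.0
```

Run:
```python
from h import *
c=cap('wrist');np.savez('w6',**c);s=monitor.sense();p=np.array(s['tcp_pos']);R=np.array(s['ee_rot'])
print(p,np.degrees(np.arctan2(R[1,0],R[0,0])),s['joints'])
P=cloud(c);k=(c['range_z']>0)&(np.hypot(P[...,0]-.504,P[...,1]-.29)<.12)
m=(k&(P[...,2]>.060)&(P[...,2]<.080)).astype(np.uint8);q=P[m>0];print(len(q),np.percentile(q[:,2],[50,95,99]))
m2=k&(P[...,2]>.067)&(P[...,2]<.08);W=P[m2][:,:2].astype(np.float32);print(len(W),cv2.minAreaRect(W))
vx,vy,x0,y0=cv2.fitLine(W,cv2.DIST_L2,0,.01,.01).ravel();d=np.array([vx,vy]);t=(W-[x0,y0])@d;print(np.degrees(np.arctan2(vy,vx)),(x0,y0)+d*(np.percentile(t,1)+np.percentile(t,99))/2,np.ptp(t))
o=c['color'][:,:,::-1].copy();o[m2]=(0,0,255);cv2.imwrite('pics/w6.png',np.vstack([o[:230]]))
```

```text
[0.5087735  0.33524092 0.24693953] -98.79066825570625 [ 4.85881023e+01  1.96189565e+01  3.33163883e-01  3.11998735e-03
 -7.06854620e+01 -5.73798053e+01]
1107 [0.07282941 0.07414863 0.0746685 ]
1107 ((0.4998050332069397, 0.29149043560028076), (0.13963106274604797, 0.007595789153128862), 81.43899536132812)
81.38395 [0.49972773 0.29133275] 0.13963336
```

View pics/w6.png

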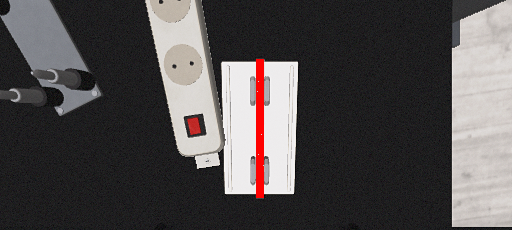

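Deck's top edge found (red strip at x≈260, rows 60–198): centre (0.4998, 0.2914), direction 81.4°. The power strip is close on the left, so descend with claw at 0.4.

```bash
python3 -c "
from h import *
P=cloud(dict(np.load('w6.npz')));print('strip z',P[100:150,160:215,2].max())
plan([.4998,.2914,.042],-98.6,1,.4)"
```

```text
strip z 0.4098801739896008
from [0.5088 0.3352 0.2469] -98.79 tilt [ 4.e-04  3.e-04 -1.e+00]
[{"delta_pos":[44.7,2.2,204.9],"turn":-0.0033,"claw":0.4}]
```

Call:
drive_tool(moves=[{"delta_pos": [24.7, 1.2, 20], "turn": -0.003, "claw": 0.4}, {"delta_pos": [20, 1, 40], "turn": 0, "claw": 0.4}, {"delta_pos": [0, 0, 40], "turn": 0, "claw": 0.4}, {"delta_pos": [0, 0, 40], "turn": 0, "claw": 0.4}, {"delta_pos": [0, 0, 25], "turn": 0, "claw": 0.4}, {"delta_pos": [0, 0, 15], "turn": 0, "claw": 0.4}, {"delta_pos": [0, 0, 0], "turn": 0, "claw": 0.4}])

```text
time_s: 13.52
tcp_pos: [0.4996, 0.2919, 0.0659]
ee_rot: [[-0.149, -0.989, -0.001], [-0.989, 0.149, -0.001], [0.001, 0.001, -1.0]]
wrist_force: [0.0, -0.8, 0.2]
gripper_width: 0.412
gripper_force: 0.0
```

Call:
drive_tool(moves=[{"delta_pos": [0, 0, 12], "turn": 0, "claw": 0.4}, {"delta_pos": [0, 0, 10], "turn": 0, "claw": 0.4}, {"delta_pos": [0, 0, 0], "turn": 0, "claw": 0.4}, {"delta_pos": [0, 0, 0], "turn": 0, "claw": 0}, {"delta_pos": [0, 0, 0], "turn": 0, "claw": 0}, {"delta_pos": [0, 0, 0], "turn": 0, "claw": 0}, {"delta_pos": [0, 0, 0], "turn": 0, "claw": 0}, {"delta_pos": [0, 0, 0], "turn": 0, "claw": 0}])

```text
time_s: 14.52
tcp_pos: [0.4998, 0.2928, 0.0445]
ee_rot: [[-0.148, -0.989, 0.0], [-0.989, 0.148, 0.0], [-0.0, -0.0, -1.0]]
wrist_force: [-0.6, -0.7, 1.4]
gripper_width: 0.09
gripper_force: 30.0
```

Call:
drive_tool(moves=[{"delta_pos": [0, 0, -10], "turn": 0, "claw": 0}, {"delta_pos": [0, 0, -30], "turn": 0, "claw": 0}, {"delta_pos": [0, 0, -40], "turn": 0, "claw": 0}, {"delta_pos": [0, 0, -30], "turn": 0, "claw": 0}, {"delta_pos": [0, 0, 0], "turn": 0, "claw": 0}])

```text
time_s: 15.15
tcp_pos: [0.5008, 0.2937, 0.1573]
ee_rot: [[-0.148, -0.989, 0.005], [-0.989, 0.148, 0.004], [-0.005, -0.004, -1.0]]
wrist_force: [-0.4, -1.1, -3.2]
gripper_width: 0.088
gripper_force: 30.0
```

```bash
python3 -c "
from h import *
plan([.475,0,.15],-90,6,0);s=monitor.sense();print(s['gripper_width'],s['wrist_force'])"
```

```text
from [0.5008 0.2937 0.1573] -98.52 tilt [ 0.0045  0.0043 -1.    ]
[{"delta_pos":[49.0,-3.0,1.2],"turn":-0.0248,"claw":0},
{"delta_pos":[49.1,-1.8,1.2],"turn":-0.0248,"claw":0},
{"delta_pos":[49.1,-0.6,1.2],"turn":-0.0248,"claw":0},
{"delta_pos":[49.1,0.7,1.2],"turn":-0.0248,"claw":0},
{"delta_pos":[49.1,1.9,1.2],"turn":-0.0248,"claw":0},
{"delta_pos":[49.0,3.1,1.2],"turn":-0.0248,"claw":0}]
0.088028142250246 [-0.42781628 -1.09545264 -3.22090608]
```

Call:
drive_tool(moves=[{"delta_pos": [49, -3, 0], "turn": -0.025, "claw": 0}, {"delta_pos": [49, -2, 0], "turn": -0.025, "claw": 0}, {"delta_pos": [49, -1, 0], "turn": -0.025, "claw": 0}, {"delta_pos": [49, 1, 0], "turn": -0.025, "claw": 0}, {"delta_pos": [49, 2, 0], "turn": -0.025, "claw": 0}, {"delta_pos": [49, 3, 10], "turn": -0.025, "claw": 0}, {"delta_pos": [0, 0, 40], "turn": 0, "claw": 0}, {"delta_pos": [0, 0, 40], "turn": 0, "claw": 0}, {"delta_pos": [0, 0, 15], "turn": 0, "claw": 0}, {"delta_pos": [0, 0, 5], "turn": 0, "claw": 0}, {"delta_pos": [0, 0, 0], "turn": 0, "claw": 0}, {"delta_pos": [0, 0, 0], "turn": 0, "claw": 0}])

```text
time_s: 16.65
tcp_pos: [0.4748, -0.0003, 0.045]
ee_rot: [[0.001, -1.0, 0.001], [-1.0, -0.001, 0.0], [-0.0, -0.001, -1.0]]
wrist_force: [1.4, 0.4, -2.8]
gripper_width: 0.085
gripper_force: 30.0
```

Call:
drive_tool(moves=[{"delta_pos": [0, 0, 5], "turn": 0, "claw": 0}, {"delta_pos": [0, 0, 2], "turn": 0, "claw": 0}, {"delta_pos": [0, 0, 1], "turn": 0, "claw": 0}, {"delta_pos": [0, 0, 0], "turn": 0, "claw": 0}])

```text
time_s: 17.15
tcp_pos: [0.4742, -0.0006, 0.0365]
ee_rot: [[0.001, -1.0, -0.0], [-1.0, -0.001, -0.0], [0.0, 0.0, -1.0]]
wrist_force: [-1.0, -0.4, 0.4]
gripper_width: 0.093
gripper_force: 29.9
```

Deck stands on the bench. Open, rise slightly, then tip it over toward −x (tool +y), with the leading finger guarding the fall.

Call:
drive_tool(moves=[{"delta_pos": [0, 0, 0], "turn": 0, "claw": 0.5}, {"delta_pos": [0, 0, 0], "turn": 0, "claw": 0.5}, {"delta_pos": [0, 0, 0], "turn": 0, "claw": 0.5}, {"delta_pos": [0, 0, -10], "turn": 0, "claw": 0.5}, {"delta_pos": [0, 10, 0], "turn": 0, "claw": 0.5}, {"delta_pos": [0, 5, 0], "turn": 0, "claw": 0.5}, {"delta_pos": [0, 4, 0], "turn": 0, "claw": 0.5}, {"delta_pos": [0, 4, 0], "turn": 0, "claw": 0.5}, {"delta_pos": [0, 4, 0], "turn": 0, "claw": 0.5}, {"delta_pos": [0, 4, 0], "turn": 0, "claw": 0.5}])

```text
time_s: 18.4
tcp_pos: [0.443, -0.0006, 0.0463]
ee_rot: [[0.001, -1.0, -0.0], [-1.0, -0.001, -0.0], [0.0, 0.0, -1.0]]
wrist_force: [-0.4, -0.4, 0.4]
gripper_width: 0.5
gripper_force: 0.0
```

Run:
```python
from h import *
c=cap('wrist','w7');np.savez('w7',**c)
print(monitor.sense()['tcp_pos'])
```

```text
[ 0.44233281 -0.0007081   0.0462184 ]
```

View pics/w7.png

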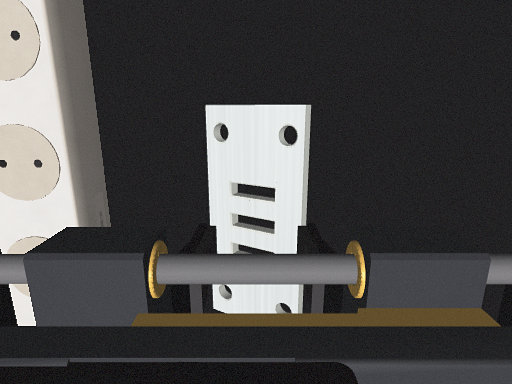

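The deck (206–310, 105–310) is tilted, leaning between the fingers. Continue, then rise and move back to see it.

Call:
drive_tool(moves=[{"delta_pos": [0, 4, 0], "turn": 0, "claw": 0.5}, {"delta_pos": [0, 4, 0], "turn": 0, "claw": 0.5}, {"delta_pos": [0, 4, 0], "turn": 0, "claw": 0.5}, {"delta_pos": [0, 4, 0], "turn": 0, "claw": 0.5}, {"delta_pos": [0, 4, 0], "turn": 0, "claw": 0.5}, {"delta_pos": [0, 0, -30], "turn": 0, "claw": 0.5}, {"delta_pos": [0, 0, -50], "turn": 0, "claw": 1}, {"delta_pos": [0, 0, -60], "turn": 0, "claw": 1}, {"delta_pos": [0, 0, -40], "turn": 0, "claw": 1}, {"delta_pos": [0, -20, 0], "turn": 0, "claw": 1}, {"delta_pos": [0, 0, 0], "turn": 0, "claw": 1}, {"delta_pos": [0, 0, 0], "turn": 0, "claw": 1}])

```text
time_s: 19.95
tcp_pos: [0.4422, -0.0008, 0.2256]
ee_rot: [[0.001, -1.0, -0.002], [-1.0, -0.001, -0.0], [0.0, 0.002, -1.0]]
wrist_force: [-0.2, 0.8, 0.3]
gripper_width: 0.982
gripper_force: 0.0
```

Run:
```python
from h import *
c=cap('wrist','w8');np.savez('w8',**c);s=monitor.sense();print(s['tcp_pos'])
P=cloud(c);k=(c['range_z']>0)&(P[...,2]>.004)&(P[...,2]<.07)&(abs(P[...,0]-.44)<.068)&(abs(P[...,1])<.12)
k[225:]=0
g=(cv2.cvtColor(c['color'],cv2.COLOR_RGB2GRAY)>90)&(abs(P[...,0]-.44)<.068)&(abs(P[...,1])<.1);g[225:]=0
print('z',np.percentile(P[k][:,2],[2,50,98]))
W=np.array([ray(c,u,v,.008)[:2] for v,u in zip(*np.nonzero(g))],np.float32);r=cv2.minAreaRect(W);print(r)
plan([*r[0],.03],-90,1,1)
```

```text
[ 0.44226953 -0.00077085  0.22558682]
z [0.00707907 0.00890401 0.0104782 ]
((0.43764257431030273, -0.046535953879356384), (0.5949112176895142, 0.2466452419757843), 1.8498711585998535)
from [ 0.4423 -0.0008  0.2256] -89.95 tilt [-2.e-03 -5.e-04 -1.e+00]
[{"delta_pos":[45.8,4.7,195.6],"turn":0.0009,"claw":1}]
```

The deck lies flat; the mask took in stray pixels. Use the largest component.

Run:
```python
from h import *
c=dict(np.load('w8.npz'));P=cloud(c)
g=((cv2.cvtColor(c['color'],cv2.COLOR_RGB2GRAY)>90)&(c['range_z']>0)&(abs(P[...,2])<.02)&(abs(P[...,0]-.44)<.068)).astype(np.uint8)
n,l,st,ce=cv2.connectedComponentsWithStats(g);i=1+st[1:,4].argmax();print(st[i],ce[i])
W=np.array([ray(c,u,v,.008)[:2] for v,u in zip(*np.nonzero(l==i))],np.float32);r=cv2.minAreaRect(W);print(r)
plan([*r[0],.03],-90,1,1)
```

```text
[ 234  106   57  117 5713] [262.06914056 163.23945388]
((0.43619704246520996, -0.0013811513781547546), (0.06468185782432556, 0.13992196321487427), 0.04851635545492172)
from [ 0.4423 -0.0008  0.2256] -89.95 tilt [-2.e-03 -5.e-04 -1.e+00]
[{"delta_pos":[0.6,6.1,195.6],"turn":0.0009,"claw":1}]
```

Call:
drive_tool(moves=[{"delta_pos": [0.6, 6, 30], "turn": 0, "claw": 1}, {"delta_pos": [0, 0, 60], "turn": 0, "claw": 1}, {"delta_pos": [0, 0, 60], "turn": 0, "claw": 1}, {"delta_pos": [0, 0, 40], "turn": 0, "claw": 1}, {"delta_pos": [0, 0, 20], "turn": 0, "claw": 1}, {"delta_pos": [0, 0, 10], "turn": 0, "claw": 1}, {"delta_pos": [0, 0, 0], "turn": 0, "claw": 1}, {"delta_pos": [0, 0, 0], "turn": 0, "claw": 1}])

```text
time_s: 21.0
tcp_pos: [0.4379, -0.0009, 0.0072]
ee_rot: [[0.001, -1.0, 0.002], [-1.0, -0.001, 0.001], [-0.001, -0.002, -1.0]]
wrist_force: [-0.7, -0.3, -0.4]
gripper_width: 1.0
gripper_force: 0.0
```

Call:
drive_tool(moves=[{"delta_pos": [0, 0, 3], "turn": 0, "claw": 1}, {"delta_pos": [0, 0, 2], "turn": 0, "claw": 1}, {"delta_pos": [0, 0, 0], "turn": 0, "claw": 0.5}, {"delta_pos": [0, 0, 0], "turn": 0, "claw": 0.5}, {"delta_pos": [0, 0, 0], "turn": 0, "claw": 0.5}, {"delta_pos": [0, 0, 0], "turn": 0, "claw": 0.5}, {"delta_pos": [0, 0, -10], "turn": 0, "claw": 0.5}, {"delta_pos": [0, 0, -40], "turn": 0, "claw": 0.5}, {"delta_pos": [0, 0, -60], "turn": 0, "claw": 0.5}, {"delta_pos": [0, 0, -60], "turn": 0, "claw": 0.5}, {"delta_pos": [0, 0, -40], "turn": 0, "claw": 0.5}, {"delta_pos": [0, 0, 0], "turn": 0, "claw": 0.5}])

```text
time_s: 22.5
tcp_pos: [0.4392, -0.0006, 0.2152]
ee_rot: [[0.001, -1.0, 0.009], [-1.0, -0.001, 0.003], [-0.003, -0.009, -1.0]]
wrist_force: [0.8, 0.9, -2.5]
gripper_width: 0.734
gripper_force: 30.0
```

```bash
python3 -c "
from h import *
plan([.5186,-.2776,.2122],-73.5,8,.5);s=monitor.sense();print(s['gripper_width'],s['wrist_force'])"
```

```text
from [ 0.4392 -0.0006  0.2152] -89.93 tilt [ 0.0091  0.0029 -1.    ]
[{"delta_pos":[34.6,-9.9,0.4],"turn":-0.0358,"claw":0.5},
{"delta_pos":[35.0,-8.6,0.4],"turn":-0.0358,"claw":0.5},
{"delta_pos":[35.3,-7.4,0.4],"turn":-0.0358,"claw":0.5},
{"delta_pos":[35.5,-6.1,0.4],"turn":-0.0358,"claw":0.5},
{"delta_pos":[35.7,-4.8,0.4],"turn":-0.0358,"claw":0.5},
{"delta_pos":[35.8,-3.6,0.4],"turn":-0.0358,"claw":0.5},
{"delta_pos":[35.9,-2.3,0.4],"turn":-0.0358,"claw":0.5},
{"delta_pos":[36.0,-1.0,0.4],"turn":-0.0358,"claw":0.5}]
0.733802174512607 [ 0.83993298  0.93388237 -2.49729218]
```

Call:
drive_tool(moves=[{"delta_pos": [35, -10, 0], "turn": -0.036, "claw": 0.5}, {"delta_pos": [35, -8.5, 0], "turn": -0.036, "claw": 0.5}, {"delta_pos": [35, -7.5, 0], "turn": -0.036, "claw": 0.5}, {"delta_pos": [35.5, -6, 0], "turn": -0.036, "claw": 0.5}, {"delta_pos": [35.5, -5, 0], "turn": -0.036, "claw": 0.5}, {"delta_pos": [36, -3.5, 0], "turn": -0.036, "claw": 0.5}, {"delta_pos": [36, -2.5, 0], "turn": -0.036, "claw": 0.5}, {"delta_pos": [36, -1, 0], "turn": -0.036, "claw": 0.5}, {"delta_pos": [0, 0, 0], "turn": 0, "claw": 0.5}, {"delta_pos": [0, 0, 0], "turn": 0, "claw": 0.5}])

```text
time_s: 23.75
tcp_pos: [0.5161, -0.2777, 0.2098]
ee_rot: [[0.284, -0.959, -0.003], [-0.959, -0.284, 0.001], [-0.002, 0.002, -1.0]]
wrist_force: [0.2, 0.8, -2.5]
gripper_width: 0.731
gripper_force: 30.0
```

```bash
python3 -c "
from h import *
plan([.5187,-.2774,.124],-73.5,1,.5)"
```

```text
from [ 0.5161 -0.2777  0.2098] -73.49 tilt [-0.0029  0.0014 -1.    ]
[{"delta_pos":[0.4,-2.5,85.8],"turn":0.0002,"claw":0.5}]
```

Call:
drive_tool(moves=[{"delta_pos": [0.4, -2.5, 25], "turn": 0, "claw": 0.5}, {"delta_pos": [0, 0, 35], "turn": 0, "claw": 0.5}, {"delta_pos": [0, 0, 20], "turn": 0, "claw": 0.5}, {"delta_pos": [0, 0, 6], "turn": 0, "claw": 0.5}, {"delta_pos": [0, 0, 0], "turn": 0, "claw": 0.5}, {"delta_pos": [0, 0, 0], "turn": 0, "claw": 0.5}, {"delta_pos": [0, 0, 0], "turn": 0, "claw": 0.5}])

```text
time_s: 24.62
tcp_pos: [0.5201, -0.278, 0.1263]
ee_rot: [[0.285, -0.959, 0.002], [-0.959, -0.285, -0.0], [0.001, -0.002, -1.0]]
wrist_force: [0.5, -0.3, -1.3]
gripper_width: 0.728
gripper_force: 30.0
```

```bash
cat > chk.py <<'E'
from h import *
import sys
c=cap('wrist');np.savez(sys.argv[1],**c);s=monitor.sense();p=np.array(s['tcp_pos']);R=np.array(s['ee_rot'])
print(p,np.degrees(np.arctan2(R[1,0],R[0,0])),s['wrist_force'],s['gripper_force'])
P=cloud(c);T=(P-p)@R*1000;ok=c['range_z']>0
pl=(ok&(abs(T[...,2]+6.5)<3.5)&(abs(T[...,1])<36)&(T[...,0]<75)).astype(np.uint8);pl[225:]=0
dz=np.median(P[pl>0][:,2]);print('deck top',dz)
W=np.array([((ray(c,u,v,dz)-p)@R*1000)[:2] for v,u in zip(*np.nonzero(pl))],np.float32);print(cv2.minAreaRect(W))
cn,_=cv2.findContours(1-pl,cv2.RETR_LIST,cv2.CHAIN_APPROX_NONE)
for k in cn:
    a=cv2.contourArea(k)
    if 100<a<800:
        (u,v),ax,_=cv2.fitEllipse(k);print('hole',(round(u),round(v)),a,np.round(ax,1),((ray(c,u,v,dz)-p)@R*1000).round(1))
m=(ok&(P[...,2]>.097)&(P[...,2]<.107)&(abs(T[...,0]-55)<12)&(abs(abs(T[...,1]+1)-22)<10)&((pl==0)|(T[...,2]<-10))).astype(np.uint8)
n,l,st,ce=cv2.connectedComponentsWithStats(m)
for i in range(1,n):
    if st[i,4]>8: print('pin',ce[i].round(1),st[i,4],np.median(T[l==i],0).round(1))
cv2.imwrite(f'pics/{sys.argv[1]}.png',cv2.resize(c['color'][90:190,180:330,::-1],(780,520),interpolation=2))
E
python3 chk.py w9
```

```text
[ 0.52002529 -0.27799858  0.12618243] -73.43941163475252 [-0.23238001  0.02805442 -1.85250535] 29.998753666877747
deck top 0.13380399162336654
((41.75412368774414, -1.3487548828125), (64.00930786132812, 58.29430389404297), 89.94050598144531)
hole (257, 207) 654.0 [12.8 78. ] [21.9 -1.3 -7.6]
hole (302, 140) 345.0 [20.1 22. ] [55.4 20.2 -7.6]
hole (211, 140) 344.0 [20.2 21.8] [ 55.3 -22.9  -7.5]
pin [296.3 136.6] 92 [53.9 21.6 25.6]
pin [218.2 136.8] 56 [ 54.  -23.2  24.7]
```

View pics/w9.png

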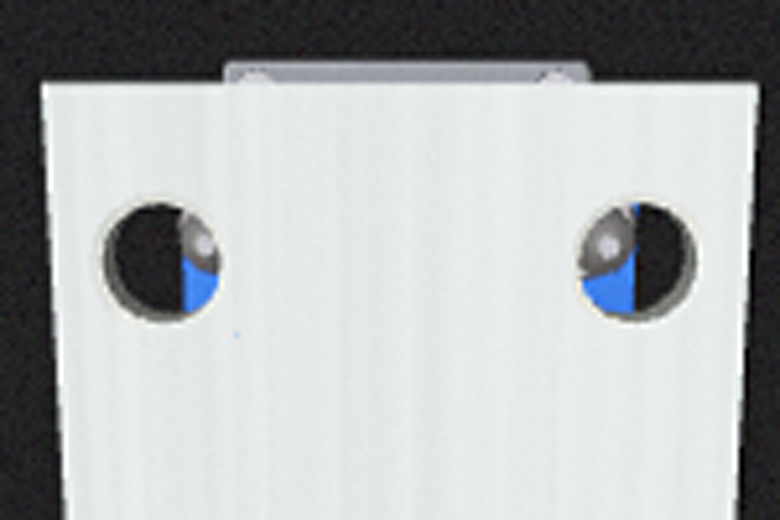

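Tip highlights at crop (205,240) and (607,243) against hole centres (163,262) and (637,262): shift x −1.3, y +1.0 and come closer to check.

Call:
drive_tool(moves=[{"delta_pos": [-1.3, 1, 0], "turn": 0, "claw": 0.5}, {"delta_pos": [0, 0, 8], "turn": 0, "claw": 0.5}, {"delta_pos": [0, 0, 8], "turn": 0, "claw": 0.5}, {"delta_pos": [0, 0, 0], "turn": 0, "claw": 0.5}, {"delta_pos": [0, 0, 0], "turn": 0, "claw": 0.5}, {"delta_pos": [0, 0, 0], "turn": 0, "claw": 0.5}])

```text
time_s: 25.42
tcp_pos: [0.5185, -0.277, 0.1096]
ee_rot: [[0.285, -0.958, 0.001], [-0.958, -0.285, -0.0], [0.0, -0.0, -1.0]]
wrist_force: [0.3, 0.2, -1.9]
gripper_width: 0.725
gripper_force: 30.0
```

```bash
python3 chk.py w10
```

```text
[ 0.5185104  -0.27702349  0.10958877] -73.4423256634047 [ 0.09210778 -0.09582657 -2.00837278] 29.998561441898346
deck top 0.11697246268333568
((41.74382781982422, 0.7934112548828125), (68.09163665771484, 58.28693771362305), 89.95552062988281)
hole (257, 207) 667.0 [13.  80.1] [21.8 -1.  -7.4]
hole (302, 140) 345.0 [20.1 22. ] [55.4 20.3 -7.4]
hole (211, 140) 350.5 [20.4 22. ] [ 55.3 -22.8  -7.4]
pin [214.3 136.1] 126 [ 55.7 -23.3   9.6]
pin [297.2 136.6] 114 [55.5 20.1  8.8]
```

Pins and holes agree to ~0.3 mm (numerically). Lower onto the tips.

Call:
drive_tool(moves=[{"delta_pos": [0, -0.2, 0], "turn": 0, "claw": 0.5}, {"delta_pos": [0, 0, 4], "turn": 0, "claw": 0.5}, {"delta_pos": [0, 0, 4], "turn": 0, "claw": 0.5}, {"delta_pos": [0, 0, 3], "turn": 0, "claw": 0.5}, {"delta_pos": [0, 0, 3], "turn": 0, "claw": 0.5}, {"delta_pos": [0, 0, 0], "turn": 0, "claw": 0.5}, {"delta_pos": [0, 0, 0], "turn": 0, "claw": 0.5}])

```text
time_s: 26.35
tcp_pos: [0.5186, -0.2769, 0.0954]
ee_rot: [[0.285, -0.959, 0.0], [-0.959, -0.285, -0.0], [0.0, -0.0, -1.0]]
wrist_force: [0.2, 0.8, -2.3]
gripper_width: 0.726
gripper_force: 30.0
```

```bash
python3 chk.py w11
```

```text
[ 0.51865032 -0.27693422  0.09550785] -73.43976774804678 [ 0.28536187  0.16424984 -2.03508076] 29.998697340488434
deck top 0.10282983950822695
((41.716461181640625, 0.6120376586914062), (67.58444213867188, 58.28447341918945), 89.96409606933594)
hole (257, 207) 667.5 [13.  78.6] [21.7 -1.  -7.3]
hole (301, 139) 139.0 [13.3 13.6] [55.8 19.9 -7.3]
hole (211, 139) 134.5 [12.6 13.9] [ 55.9 -22.9  -7.3]
hole (302, 140) 346.5 [20.4 21.9] [55.3 20.4 -7.3]
hole (211, 140) 346.0 [20.3 21.8] [ 55.3 -22.7  -7.3]
pin [213.3 132.8] 22 [ 58.3 -22.2  -2.3]
pin [294.7 138.5] 21 [55.2 17.7 -2.4]
```

Call:
drive_tool(moves=[{"delta_pos": [0.4, -0.3, 0], "turn": 0, "claw": 0.5}, {"delta_pos": [0, 0, 4], "turn": 0, "claw": 0.5}, {"delta_pos": [0, 0, 4], "turn": 0, "claw": 0.5}, {"delta_pos": [0, 0, 4], "turn": 0, "claw": 0.5}, {"delta_pos": [0, 0, 3], "turn": 0, "claw": 0.5}, {"delta_pos": [0, 0, 1.5], "turn": 0, "claw": 0.5}, {"delta_pos": [0, 0, 0], "turn": 0, "claw": 0.5}])

```text
time_s: 27.28
tcp_pos: [0.5189, -0.2772, 0.0787]
ee_rot: [[0.285, -0.959, -0.0], [-0.959, -0.285, 0.0], [-0.0, 0.0, -1.0]]
wrist_force: [-0.1, 0.1, -1.6]
gripper_width: 0.733
gripper_force: 30.0
```

Call:
drive_tool(moves=[{"delta_pos": [0, 0, 0.8], "turn": 0, "claw": 0.5}, {"delta_pos": [0, 0, 0.6], "turn": 0, "claw": 0.5}, {"delta_pos": [0, 0, 0.5], "turn": 0, "claw": 0.5}, {"delta_pos": [0, 0, 0], "turn": 0, "claw": 0.5}, {"delta_pos": [0, 0, 0], "turn": 0, "claw": 0.5}])

```text
time_s: 27.9
tcp_pos: [0.5189, -0.2772, 0.077]
ee_rot: [[0.285, -0.959, 0.0], [-0.959, -0.285, -0.0], [0.0, -0.0, -1.0]]
wrist_force: [0.3, 0.2, -1.7]
gripper_width: 0.73
gripper_force: 30.0
```

Within about half a millimetre of the shoulders; settle, release, and rise for a check.

Call:
drive_tool(moves=[{"delta_pos": [0, 0, 0.6], "turn": 0, "claw": 0.5}, {"delta_pos": [0, 0, 0], "turn": 0, "claw": 0.5}, {"delta_pos": [0, 0, 0], "turn": 0, "claw": 1}, {"delta_pos": [0, 0, 0], "turn": 0, "claw": 1}, {"delta_pos": [0, 0, 0], "turn": 0, "claw": 1}, {"delta_pos": [0, 0, -10], "turn": 0, "claw": 1}, {"delta_pos": [0, 0, -40], "turn": 0, "claw": 1}, {"delta_pos": [0, 0, -60], "turn": 0, "claw": 1}, {"delta_pos": [0, 0, -30], "turn": 0, "claw": 1}, {"delta_pos": [-50, 0, 0], "turn": 0, "claw": 1}, {"delta_pos": [0, 0, 0], "turn": 0, "claw": 1}, {"delta_pos": [0, 0, 0], "turn": 0, "claw": 1}])

```text
time_s: 29.4
tcp_pos: [0.5049, -0.2293, 0.2171]
ee_rot: [[0.286, -0.958, 0.001], [-0.958, -0.286, -0.001], [0.001, -0.001, -1.0]]
wrist_force: [-0.4, 0.4, 0.3]
gripper_width: 1.0
gripper_force: 0.0
```

Run:
```python
from h import *
c=cap('wrist');np.savez('w12',**c);s=monitor.sense();print(s['tcp_pos'],s['wrist_force'],s['time_s'])
P=cloud(c);k=((c['range_z']>0)&(P[...,2]>.07)&(P[...,2]<.092)&(np.hypot(P[...,0]-.519,P[...,1]+.278)<.085)).astype(np.uint8);k[225:]=0
n,l,st,ce=cv2.connectedComponentsWithStats(k);i=1+st[1:,4].argmax();q=P[l==i]
print('z',np.percentile(q[:,2],[2,50,98]));A=np.c_[q[:,:2]-q[:,:2].mean(0),np.ones(len(q))];print('slope',np.linalg.lstsq(A,q[:,2],rcond=None)[0])
W=np.array([ray(c,u,v,.083)[:2] for v,u in zip(*np.nonzero(l==i))],np.float32);print(cv2.minAreaRect(W))
hsv=cv2.cvtColor(c['color'],cv2.COLOR_RGB2HSV);b=cv2.inRange(hsv,(95,120,60),(125,255,255))>0
q=P[b&(c['range_z']>0)&(np.hypot(P[...,0]-.519,P[...,1]+.278)<.1)];print('blue',len(q),np.percentile(q[:,2],[5,50,95]) if len(q) else '')
```

```text
[ 0.50495377 -0.22958587  0.21677017] [ 0.17286635 -0.4635618  -0.031173  ] 29.45
z [0.08154881 0.08381578 0.0853967 ]
slope [-0.00031008  0.00127868  0.08371737]
((0.5202912092208862, -0.27746090292930603), (0.06416401267051697, 0.139006108045578), 16.624813079833984)
blue 283 [0.04625688 0.04852473 0.04983232]
```

Aluminium deck top is at 83.7 mm, level and aligned (16.6°); the blue deck is still at 48 mm. Handing in.

```bash
python3 -c "
from h import *
print(ticket.finish_job())"
```

```text
the job is handed in; nothing more can be done
None
```

The stand is together: both decks measured level at their seat heights (blue top 48 mm, aluminium top about 84 mm), and the job was handed in at 29.5 s; the hand-in returned no verdict.

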